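# Swing the hold-down off the bearing

## Robot

A 6-joint arm with a two-finger parallel gripper is mounted at the origin on a cart in front of the work surface, level with it; the furniture and walls round the work are solid. World frame = base frame: x ahead of the robot, y to its left, z up, the work surface at z = 0. Lengths are in mm, angles in rad, forces in N, time in s.
With the tool pointing down it reaches from about 350 to 850 mm from the base axis. Payload 8.1 kg.
Tool frame: the origin (TCP) lies midway between the tips of the shut fingers; the grasp point (between the pads) lies 19 mm behind it; z points along the fingers, y is the line along which they close (so a half turn about z gives the same grasp; the last joint's range is limited). The gripper opens to 85 mm and grips with 20 to 120 N. Pads are 22 mm wide; open, the fingers measure 114 mm over their backs; the gripper's body (76 mm by 85 mm) begins 54 mm behind the grasp point. The pads swing forward as they close: fully open they stand 13 mm farther back than shut.
Start: joints at [1.218, 0.13, 1.488, -0, 1.523, -0.085], TCP at [158.744, 578.624, 231.292] pointing down, gripper open.
Joint ranges: [-2.96, 2.96], [-0.89, 2.26], [0.02, 2.5], [-1.34, 4.48], [0, 2.73], [-2.66, 2.66]. Speed limits (rad/s): [2.39, 2.39, 2.79, 3.14, 3.14, 3.14].

## Interface

Orientations are given as a rotation vector (axis times angle).
In Python, from station import r, viewer, order gives the robot as it stands.
- The arm moves only by the shell command python3 -m pendant 'ROWS' [FORCE]. ROWS is JSON, a list of rows, each a list of 7 numbers: the shift along the tool's x, y, z in mm, then the turn, a rotation vector about the tool's x, y, z in rad, then the finger opening in mm, from 0 to 85.4. A call has 1 to 8 rows; each row is the pose to reach, as a shift and turn from the pose commanded when the call began, along the tool's axes at that moment; what a row does not reach only later rows make up. A row lasts 1/10 s, in which the tool goes at most 50 mm and 8.59 degrees, less where a joint would pass 70% of its speed; a pose out of reach is approached as far as the arm can. A call with a gripper value outside its range is refused whole. The fingers move at their own pace and stop on an object; FORCE is the grip in N (left out, the last holds). Time passes only in rows, so rows that repeat a pose let the fingers close. It gives the time, the measured TCP pose, the force, the opening and the grip force at its end, in the units of the state.
- r.sense(): the state, without advancing time (a new reading comes with each control period).
- viewer.camera(name): name is "scene" or "top" or "wrist"; returns (picture, depth): 480x640x3 uint8, red, green, blue; 480x640 float32, mm along the optical axis (not along the pixel's ray), 0 where there is no reading.
- viewer.camera_model(name): a dict with "K" (3x3 intrinsics, pixels), "world_to_cam" (4x4, takes a point from world to camera coordinates); the wrist camera has in their place "T_tool_cam" (4x4, takes a point from camera to tool coordinates, whose origin is the TCP and whose axes are the flange's). Camera axes: x right, y down, z forward; pixel columns grow to the right and rows downward; lengths in mm; the calibration is good to about 2 mm. A picture is of the moment at which its call begins: read the wrist's pose just before it. camera_model takes no time and is no camera call.
- order.job_done(): hands the job in; it is judged then, once.
The state is a dict: "clock": time; "joint_pos": joint angles; "qvel": joint speeds; "tau": joint torques, N m; "eef_pos": TCP position; "ee_rot": TCP orientation; "force": force on the tool from outside, world axes, zero at the start; "ft_torque": the same for the moment, N m; "grip_width": opening from 0.0 (shut) to 1.0 (fully open); "finger_force": force on a finger pad.
Only numpy, scipy, OpenCV 4.12 (cv2) and the standard library are available. Lean on these libraries where they do the work, as an engineer would, in place of code of your own. Each camera call takes 0.05 s, during which the arm holds its last target. There are 200 camera calls.

## Task

Two counterweighted hold-down arms stand on the bench, one over a ball bearing and one over a toothed gear. Lift the arm over the bearing by its side grip, past its balance point, until it stays fully open by itself with its weight resting on the rubber buffer. Leave the bearing lying where it is and leave the arm over the gear down.

Things in the scene. Friction and masses are not known exactly. Their poses are not given: they have to be found in the camera images.
- bearing_arm_grip (a point): Centre of the black side grip at the front end of the arm over the bearing: a round bar, 16 mm thick, 68 mm long, parallel to the hinge, 95 mm above the bench while down. Frame turns with the arm: +y along the grip, away from the arm (16 mm wide, its centre line 54 mm towards -y); +x along the arm to the hinge, 140 mm off; +z up while down. Bar the arm, nothing within 60 mm is above 45 mm.
- bearing_arm_hinge (a point): Middle of the hinge of the arm over the bearing, between the two cheeks (111 mm high) of its fork, 95 mm above the bench. Same axes as the grip; the hinge line is y. At arm angle q the grip is 140 mm x cos q in front of the hinge line and 140 mm x sin q above it.
- bearing_hold_down (a joint): Angle (rad) of the arm over the bearing: 0 = down, level, its round foot on the bearing; grows as the grip swings up and over towards the hinge; 1.65 = open stop, arm upright, the round weight behind the hinge on its rubber buffer. Balance point near 0.9: below it the arm falls shut, above it slowly falls open (damped). Lifting takes 1 to 2 N at the grip.
- gear_hold_down (a joint): Angle (rad) of the second, alike arm on its own stand, which holds a toothed gear (82 mm wide, 29 mm high with its hub). 0 = down, as it must stay.
- bearing: Steel ball bearing, a plain ring 62 mm in diameter and 16 mm high, lying loose on the 12 mm base plate of its stand under the arm's foot; origin at the centre of its underside. A smaller bearing (52 mm) on the bare bench plays no part.

How it is judged:
By the outcome, as a careful person would: the job done as asked, in the order asked, and still so for the second after the job is handed in, with the robot touching nothing.
It also fails if it takes over 40 s, if anything falls off the work surface, if the arm or the gripper's body presses on something with over 40 N, if the wrist force passes 120 N, or if a joint passes its speed limit or range.

## Working session

There is one attempt and no reset: what is moved stays moved. The work goes in short steps, Python scripts to look and compute and a shell command to move; the robot and the scene stay as the last step left them, time stands still between calls to the robot, and variables do not carry over. Pictures are saved under pics/ and viewed, at most 10 in all, crops included, and the job is handed in when it is done.

```bash
mkdir -p pics; python3 - <<'E'
from station import r,viewer
import cv2,numpy as np
s=r.sense();print(s)
for n in("scene","top"):
    p,d=viewer.camera(n);cv2.imwrite(f"pics/{n}0.png",p[:,:,::-1]);np.savez(f"{n}0.npz",p=p,d=d,**viewer.camera_model(n))
    m=viewer.camera_model(n);print(n,m["K"].round(1).tolist(),np.array(m["world_to_cam"]).round(3).tolist())
E
```

```text
{'clock': 0.0, 'joint_pos': array([ 1.21760546e+00,  1.31156770e-01,  1.48928630e+00,  1.91503228e-05,
        1.52300775e+00, -8.54067229e-02]), 'qvel': array([ 1.25436405e-03,  1.39462242e-04, -1.81963599e-03,  8.50907682e-05,
        1.29502445e-03,  1.25820808e-03]), 'tau': array([ 8.52688117e-04, -5.69406223e+01, -5.00544047e+01, -2.89044856e-04,
        1.47302588e-02, -2.35202185e-05]), 'eef_pos': array([158.54029258, 578.10047986, 230.24321101]), 'ee_rot': array([-4.19323506e-01, -3.11305431e+00,  2.84197156e-03]), 'force': array([ 0.58507215,  0.12637663, -0.09831112]), 'ft_torque': array([ 0.02149799, -0.00590592, -0.01215133]), 'finger_force': 0.0, 'grip_width': 1.0050701728639435}
scene [[556.9, 0.0, 316.4], [0.0, 556.9, 240.0], [0.0, 0.0, 1.0]] [[-0.73, -0.683, -0.024, 372.37], [-0.329, 0.382, -0.863, 246.319], [0.599, -0.622, -0.504, 604.217], [0.0, 0.0, 0.0, 1.0]]
top [[506.9, 0.0, 323.4], [0.0, 506.9, 240.0], [0.0, 0.0, 1.0]] [[0.006, -1.0, 0.002, -15.062], [-0.995, -0.007, -0.095, 547.658], [0.095, -0.002, -0.995, 896.885], [0.0, 0.0, 0.0, 1.0]]
```

View pics/scene0.png

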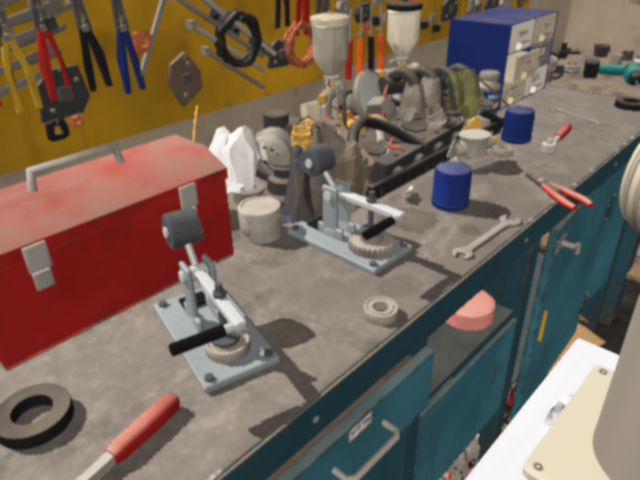

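View pics/top0.png

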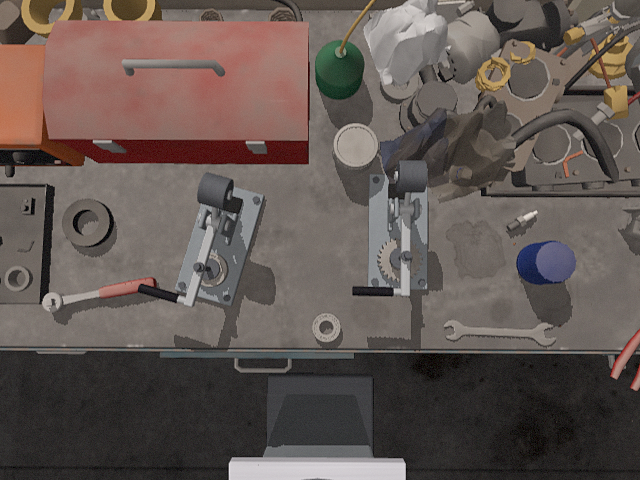

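The scene view shows the bearing arm at lower left, with its grip at about (198,340); the gear arm is behind it, grip at about (378,228). In the top view the bearing arm's grip is at about (160,293), its weight at (215,190), and the gear arm's grip at (373,291). Next I measure the grip from the depth image.

```bash
cat > h.py <<'E'
import numpy as np,cv2
def cloud(p,d,K,W):
    v,u=np.mgrid[0:480,0:640];c=np.stack([(u-K[0,2])/K[0,0]*d,(v-K[1,2])/K[1,1]*d,d],-1)
    return (c-W[:3,3])@W[:3,:3]
E
python3 - <<'E'
from h import *
for n,box in(("top",(130,200,270,315)),("scene",(160,250,300,365))):
    f=np.load(n+"0.npz");P=cloud(f["p"],f["d"].astype(float),f["K"],f["world_to_cam"])
    m=(f["p"].max(-1)<60)&(f["d"]>0)&(P[...,2]>75)&(P[...,2]<125)
    b=np.zeros_like(m);a0,a1,r0,r1=box;b[r0:r1,a0:a1]=1;m&=b
    k,l,st,_=cv2.connectedComponentsWithStats(m.astype(np.uint8));i=1+st[1:,4].argmax();print(n,st[1:].tolist())
    Q=P[l==i];c=Q.mean(0);ax=np.linalg.svd(Q-c,full_matrices=False)[2][0];t=(Q-c)@ax
    print(len(Q),"mean",c.round(1),"axis",ax.round(3),"ends",(c+ax*t.min()).round(1),(c+ax*t.max()).round(1),"z",np.percentile(Q[:,2],[5,50,95]).round(1))
    if n=="top":
        # light arm bar
        g=f["p"].astype(int);m2=(g.min(-1)>130)&(P[...,2]>85)&(P[...,2]<125);w=np.zeros_like(m2);w[215:310,170:225]=1;Q=P[m2&w];c=np.median(Q,0);print("arm",len(Q),c.round(1),np.linalg.svd(Q-Q.mean(0),full_matrices=False)[2][0].round(3))
        # weight
        w=np.zeros_like(m2);w[165:215,190:240]=1;Q=P[w&(P[...,2]>115)];print("weight",Q.mean(0).round(1),Q.max(0).round(1),Q.min(0).round(1))
        for z in (30,):
            w=np.zeros_like(m2);w[160:320,60:270]=1
        # obstacles: height map max on coarse grid
        for X in range(420,760,30):print(X,[int(np.max(P[...,2][(abs(P[...,0]-X)<15)&(abs(P[...,1]-Y)<15)],initial=-1)) for Y in range(420,60,-30)])
E
```

```text
top [[197, 270, 3, 2, 5], [138, 284, 41, 19, 358], [199, 285, 1, 1, 1], [197, 291, 1, 1, 1], [196, 296, 1, 1, 1]]
358 mean [451.2 263.1  99.9] axis [-0.257 -0.966  0.003] ends [459.8 295.3  99.8] [442.7 230.9 100. ] z [ 95.8 100.1 103.1]
arm 697 [507.7 194.8 100.7] [-0.97   0.243 -0.022]
weight [607.9 156.6 172.5] [641.7 188.4 944.9] [460.   -9.9 115.5]
420 [2, 2, 2, 3, 3, 3, 96, 102, 12, 14, 3, 4]
450 [20, 25, 25, 28, 103, 105, 103, 105, 91, 20, 2, 3]
480 [2, 2, 22, 25, 99, 11, 18, 121, 123, 29, 2, 3]
510 [2, 2, 2, 3, 2, 3, 14, 120, 120, 30, 13, 2]
540 [21, 20, 3, 2, 2, 3, 16, 14, 105, 112, 14, 3]
570 [20, 23, 3, 3, 2, 3, 12, 109, 117, 148, 16, 3]
600 [21, 22, 1, 2, 4, 4, 10, 93, 174, 173, 15, 3]
630 [20, 9, 3, 3, 3, 2, 3, 10, 171, 174, 20, 12]
660 [2, 3, 3, 2, 3, 3, 3, 0, 1, 12, 2, 3]
690 [176, 179, 178, 178, 177, 179, 178, 177, 177, 178, 177, 178]
720 [190, 192, 191, 193, 191, 195, 193, 193, 192, 192, 192, 194]
750 [196, 197, 197, 197, 197, 198, 197, 197, 197, 197, 196, 197]
scene [[170, 325, 57, 30, 661]]
661 mean [446.7 268.1  98. ] axis [0.262 0.965 0.008] ends [437.9 235.7  97.7] [455.5 300.4  98.3] z [ 92.7  98.5 101.8]
```

```bash
cat >> h.py <<'E'
from scipy.spatial.transform import Rotation as Ro
yv=np.array([.259,.966,0]);xv=np.array([.966,-.259,0]);zv=np.array([0,0,1.])
G=np.array([450,265,95.]);H=G+140*xv-54*yv
Rt=np.stack([np.cross(xv,-zv),xv,-zv],1)
def delta(s,tgt,R=Rt):
    R0=Ro.from_rotvec(s["ee_rot"]);return (R0.inv().apply(np.array(tgt)-s["eef_pos"])).round(1),(R0.inv()*Ro.from_matrix(R)).as_rotvec().round(3)
E
python3 - <<'E'
from h import *
from station import r,viewer
print(H,delta(r.sense(),[*(G+5*yv)[:2],230]));print(np.round(viewer.camera_model("wrist")["T_tool_cam"],2).tolist())
E
```

```text
[571.254 176.576  95.   ] (array([-363.9, -219.9,    0.7]), array([-1.000e-03,  1.000e-03,  1.565e+00]))
[[-0.0, -0.96, -0.28, 69.9], [1.0, 0.0, -0.0, -0.44], [0.0, -0.28, 0.96, -143.26], [0.0, 0.0, 0.0, 1.0]]
```

```bash
T='[-364,-220,0,0,0,1.565,60]'; python3 -m pendant '[[-45,-27,0,0,0,0.14,60],[-90,-54,0,0,0,0.28,60],[-135,-82,0,0,0,0.42,60],[-180,-109,0,0,0,0.56,60],[-220,-133,0,0,0,0.7,60],[-260,-157,0,0,0,0.84,60],[-300,-181,0,0,0,0.98,60],[-340,-205,0,0,0,1.12,60]]' 20; python3 - <<'E'
from h import *
from station import r
print(delta(r.sense(),[*(G+5*yv)[:2],170]))
E
```

```text
clock: 0.9
eef_pos: [433.4, 289.0, 231.0]
ee_rot: [-2.016, -2.409, 0.001]
force: [0.3, 1.3, 0.3]
grip_width: 0.701
finger_force: 0.0
(array([-22. ,  14.3,  61. ]), array([-0.   ,  0.   ,  0.439]))
```

```bash
python3 -m pendant '[[-8,5,15,0,0,0.13,60],[-16,10,30,0,0,0.26,60],[-22,14,45,0,0,0.38,60],[-22,14,60,0,0,0.44,60],[-22,14,60,0,0,0.44,60],[-22,14,60,0,0,0.44,60]]'; python3 - <<'E'
from h import *
from station import r,viewer
s=r.sense();print(delta(s,[*(G+5*yv)[:2],76]))
p,d=viewer.camera("wrist");cv2.imwrite("pics/w1.png",p[:,:,::-1])
K,T=[np.array(viewer.camera_model("wrist")[k]) for k in("K","T_tool_cam")]
Tw=np.eye(4);Tw[:3,:3]=Ro.from_rotvec(s["ee_rot"]).as_matrix();Tw[:3,3]=s["eef_pos"]
P=cloud(p,d.astype(float),K,np.linalg.inv(Tw@T))
m=(p.max(-1)<70)&(d>0)&(P[...,2]>80)&(P[...,2]<110)&(np.linalg.norm(P[...,:2]-G[:2],axis=-1)<60)
Q=P[m];c=Q.mean(0);print(len(Q),c.round(1),[np.percentile((Q-G)@a,[2,50,98]).round(1) for a in(xv,yv,zv)])
pix=np.argwhere(m);print(pix.min(0),pix.max(0))
E
```

```text
clock: 1.5
eef_pos: [449.7, 271.8, 171.1]
ee_rot: [-2.486, -1.921, 0.002]
force: [0.1, 0.1, 1.2]
grip_width: 0.704
finger_force: 0.0
(array([-1.4,  2.1, 95.1]), array([-0.001,  0.001,  0.007]))
2092 [452.8 267.7 101.9] [array([-5.3,  1.9,  9.3]), array([-30.6,   4. ,  34.5]), array([2.1, 7.4, 9.3])]
[211 321] [308 344]
```

View pics/w1.png

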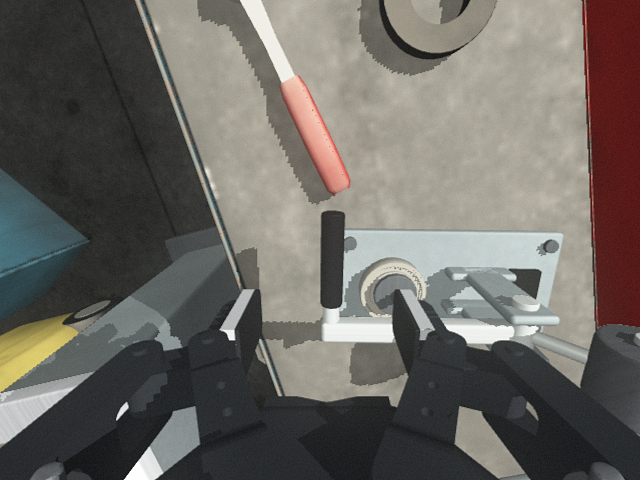

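The bar runs from column 321 to 344 and row 211 to 308, centred between the finger pads at about columns 245 and 405. The grip centre is about 2 mm further in +x than my first estimate. I descend and grip lightly.

```bash
python3 -m pendant '[[0,2,35,0,0,0,60],[1,4,65,0,0,0,60],[1,4,90,0,0,0,60],[1,4,94,0,0,0,60],[1,4,94,0,0,0,30],[1,4,94,0,0,0,10],[1,4,94,0,0,0,10],[1,4,94,0,0,0,10]]' 20;python3 -m pendant '[[0,0,0,0,0,0,10],[0,0,0,0,0,0,10],[0,0,0,0,0,0,10],[0,0,0,0,0,0,10]]' 20; python3 - <<'E'
from h import *
from station import r
s=r.sense();print(s["eef_pos"],delta(s,[0,0,0])[1])
g=s["eef_pos"]+19*zv;hh=g+140*xv;q0=0
for q in np.arange(0,1.63,.1):print(round(q,2),"x-arm",round(140*(1-np.cos(q)),1),"up",round(140*np.sin(q),1))
E
```

```text
clock: 2.35
eef_pos: [453.8, 273.1, 79.5]
ee_rot: [-2.486, -1.918, -0.001]
force: [-10.2, 1.8, 11.3]
grip_width: 0.177
finger_force: 21.3
clock: 2.75
eef_pos: [453.8, 273.1, 79.5]
ee_rot: [-2.486, -1.918, -0.001]
force: [-9.9, 2.2, 10.5]
grip_width: 0.18
finger_force: 21.3
[453.78017334 273.08828479  79.53456139] [-0.001 -0.002  0.006]
0.0 x-arm 0.0 up 0.0
0.1 x-arm 0.7 up 14.0
0.2 x-arm 2.8 up 27.8
0.3 x-arm 6.3 up 41.4
0.4 x-arm 11.1 up 54.5
0.5 x-arm 17.1 up 67.1
0.6 x-arm 24.5 up 79.0
0.7 x-arm 32.9 up 90.2
0.8 x-arm 42.5 up 100.4
0.9 x-arm 53.0 up 109.7
1.0 x-arm 64.4 up 117.8
1.1 x-arm 76.5 up 124.8
1.2 x-arm 89.3 up 130.5
1.3 x-arm 102.6 up 134.9
1.4 x-arm 116.2 up 138.0
1.5 x-arm 130.1 up 139.6
1.6 x-arm 144.1 up 139.9
```

```bash
python3 -m pendant '[[0,-2,-7,0,0,0,10],[0,-1,-14,0,0,0,10],[0,0,-21,0,0,0,10],[0,1,-28,0,0,0,10],[0,2.5,-35,0,0,0,10],[0,4,-41,0,0,0,10]]' 20
```

```text
clock: 3.35
eef_pos: [458.8, 271.5, 119.7]
ee_rot: [-2.488, -1.918, -0.004]
force: [2.6, 5.1, -3.5]
grip_width: 0.176
finger_force: 19.7
```

```bash
python3 -m pendant '[[0,5,-13,0,0,0,10],[0,11,-26,0,0,0,10],[0,18,-37.5,0,0,0,10],[0,26.5,-49,0,0,0,10],[0,36,-59,0,0,0,10],[0,46.5,-68,0,0,0,10]]' 20
```

```text
clock: 3.95
eef_pos: [499.4, 260.6, 189.4]
ee_rot: [-2.481, -1.917, 0.007]
force: [-21.9, 1.3, 21.7]
grip_width: 0.177
finger_force: 21.3
```

```bash
python3 -m pendant '[[0,-1,-3,0,0,0,10],[0,4,-7.5,0,0,0,10],[0,10,-11,0,0,0,10],[0,16,-15,0,0,0,10],[0,22,-18,0,0,0,10]]' 20
```

```text
clock: 4.45
eef_pos: [524.1, 253.8, 206.5]
ee_rot: [-2.487, -1.919, -0.001]
force: [-5.7, 0.1, 8.9]
grip_width: 0.18
finger_force: 21.6
```

```bash
python3 -m pendant '[[0,6,-4,0,0,0,10],[0,12.5,-6.5,0,0,0,10],[0,19,-9,0,0,0,10],[0,26,-11,0,0,0,10],[0,33,-13,0,0,0,10],[0,39.5,-14.2,0,0,0,10],[0,46,-15.2,0,0,0,10],[0,50,-15.6,0,0,0,10]]' 20; python3 - <<'E'
from h import *
from station import r
s=r.sense();print((s["eef_pos"]-np.array([453.8,273.1,79.5]))@xv, s["force"])
E
```

```text
clock: 5.25
eef_pos: [573.5, 240.2, 220.2]
ee_rot: [2.488, 1.918, 0.0]
force: [-1.9, -0.9, 7.1]
grip_width: 0.175
finger_force: 22.5
124.11461525410829 [-1.88003931 -0.89202999  7.11561418]
```

```bash
python3 -m pendant '[[0,6,-0.5,0,0,0,10],[0,12,-0.7,0,0,0,10],[0,16,-0.7,0,0,0,10],[0,16,-0.7,0,0,0,10],[0,16,-0.7,0,0,0,75],[0,16,-0.7,0,0,0,75],[0,16,-0.7,0,0,0,75],[0,16,-0.7,0,0,0,75]]' 20; python3 -m pendant '[[0,0,0,0,0,0,75],[0,0,0,0,0,0,75],[0,0,-10,0,0,0,75],[0,0,-25,0,0,0,75],[0,0,-45,0,0,0,75],[0,0,-70,0,0,0,75],[0,0,-95,0,0,0,75],[0,0,-95,0,0,0,75]]'
```

```text
clock: 6.05
eef_pos: [588.0, 236.9, 220.5]
ee_rot: [-2.487, -1.919, -0.0]
force: [-0.4, 0.1, -0.1]
grip_width: 0.844
finger_force: 0.0
clock: 6.85
eef_pos: [590.1, 237.2, 322.6]
ee_rot: [2.485, 1.916, 0.014]
force: [0.3, -0.5, 0.4]
grip_width: 0.882
finger_force: 0.0
```

```bash
python3 - <<'E'
from h import *
from station import r,viewer
for n in("scene","top"):
    p,d=viewer.camera(n);cv2.imwrite(f"pics/{n}1.png",p[:,:,::-1])
print(r.sense()["eef_pos"])
E
```

```text
[588.90672508 236.8047091  317.75733336]
```

View pics/scene1.png

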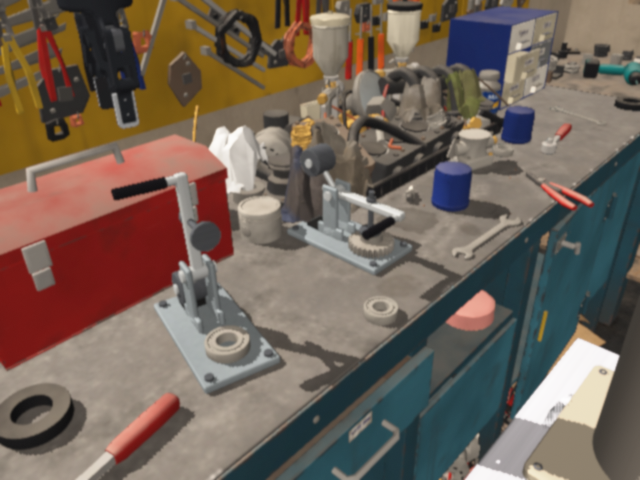

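The arm stands upright with its grip at about (140,187). The bearing is still in place at (228,345) and the gear arm is still down. The gripper is clear above. I wait a little and check that the grip has settled at the stop.

```bash
cat > chk.py <<'E'
from h import *
from station import viewer
p,d=viewer.camera("scene");m=viewer.camera_model("scene");P=cloud(p,d.astype(float),np.array(m["K"]),np.array(m["world_to_cam"]))
k=(p.max(-1)<70)&(P[...,2]>215)&(P[...,2]<260)&(np.linalg.norm(P[...,:2]-(G+140*xv)[:2],axis=-1)<60);k[:160]=0;k[215:]=0
Q=P[k];print(len(Q),Q.mean(0).round(1),"behind start",((Q.mean(0)-np.array([446.7,268.1,98]))@xv).round(1))
E
python3 chk.py; python3 -m pendant '[[0,0,-20,0,0,0,75],[0,0,-20,0,0,0,75],[0,0,-20,0,0,0,75],[0,0,-20,0,0,0,75],[0,0,-20,0,0,0,75],[0,0,-20,0,0,0,75],[0,0,-20,0,0,0,75],[0,0,-20,0,0,0,75]]'; python3 chk.py
```

```text
558 [591.2 229.3 236.2] behind start 149.6
clock: 7.8
eef_pos: [588.2, 236.6, 335.4]
ee_rot: [-2.488, -1.918, 0.0]
force: [-0.4, -0.2, 0.5]
grip_width: 0.88
finger_force: 0.0
560 [591.2 229.3 236.2] behind start 149.7
```

The grip sits 150 mm behind its start, against 151 mm expected at the stop, and it hasn't moved in the last 0.8 s. I hand the job in.

```bash
python3 -c "
from station import order
print(order.job_done())"
```

```text
the job is handed in; nothing more can be done
None
```

The arm over the bearing is fully open and stays there by itself at its stop, the bearing lies where it was, the gear arm is still down, and the job was handed in at about 8 s.

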